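# Slide carrier off the drain hook into its dish

### The arm

A 6-joint arm with a two-finger parallel gripper is mounted at the origin on the work surface. World frame = base frame: x ahead of the robot, y to its left, z up, the work surface at z = 0. Lengths are in mm, angles in degrees, forces in N, time in s.
With the tool pointing down it reaches from about 350 to 850 mm from the base axis. Payload 8.1 kg.
Tool frame: the origin (TCP) lies midway between the tips of the shut fingers; the grasp point (between the pads) lies 19 mm behind it (hold_point_z is the distance from the TCP to the grasp point, in mm); z points along the fingers, y is the direction in which the jaws open and shut (so a half turn about z gives the same grasp; the last joint's range is limited). The gripper opens to 85 mm and grips with 20 to 120 N. Pads are 22 mm wide; open, the fingers measure 114 mm over their backs; the gripper's body (76 mm by 85 mm) begins 54 mm behind the grasp point. The pads swing forward as they close: fully open they stand 13 mm farther back than shut.
Start: joints at [-78.289, 7.471, 85.268, -0, 87.261, -4.893], TCP at [171.477, -574.979, 231.292] pointing down, gripper open.
Joint ranges: [-169.43, 169.43], [-51.17, 129.36], [1.28, 143.12], [-76.62, 256.62], [0, 156.53], [-152.29, 152.29]. Speed limits (degrees/s): [136.94, 136.94, 159.86, 180, 180, 180].

### API

Orientations are given as [roll, pitch, yaw] about the fixed x, y, z axes, in that order (R = Rz(yaw) Ry(pitch) Rx(roll)).
In Python, from bench import sense, snapshot, camera_params, hand_in, hold_point_z gives the robot as it stands.
- The arm moves only by the tool servo_tool, never from a script. Its argument "motion" is a list of rows, each a list of 7 numbers: the finger opening in mm, from 0 to 85.4, then the shift along the tool's x, y, z in mm, then the turn, a rotation vector about the tool's x, y, z in rad. A call has 1 to 10 rows; each row shifts and turns the pose as measured when the row begins, along the tool's axes as they then stand; what a row does not reach is not made up. A row lasts 1/10 s, in which the tool goes at most 50 mm and 8.59 degrees, less where a joint would pass 70% of its speed; a pose out of reach is approached as far as the arm can. A call with a gripper value outside its range is refused whole. The fingers move at their own pace and stop on an object; "force" is the grip in N (left out, the last holds). Time passes only in rows, so rows that do not move let the fingers close. It gives the time, the measured TCP pose, the force and the opening at its end, in the units of the state.
- sense(): the state, without advancing time (a new reading comes with each control period).
- snapshot(name): name is "side" or "top" or "wrist"; returns the picture (384x512x3 uint8, blue, green, red); there is no depth.
- camera_params(name): a dict with "fx", "fy", "cx", "cy" (pixels), "R" (3x3) and "t" (3): a world point X has camera coordinates R X + t; the wrist camera has in their place "tool_from_camera" (4x4, takes a point from camera to tool coordinates, whose origin is the TCP and whose axes are the flange's). Camera axes: x right, y down, z forward; pixel columns grow to the right and rows downward; lengths in mm; the calibration is good to about 2 mm. The wrist camera is an equidistant fisheye: a pixel r from the principal point sees the ray r / f radians off the axis. A picture is of the moment at which its call begins: read the wrist's pose just before it. camera_params takes no time and is no camera call.
- hand_in(): hands the job in, once; it reports no verdict.
The state is a dict: "time": time; "joint_pos": joint angles; "qd": joint speeds; "joint_efforts": joint torques, N m; "tool_pos": TCP position; "tcp_rot": TCP orientation; "ft_force": force on the tool from outside, world axes, zero at the start; "wrist_torque": the same for the moment, N m; "finger_gap": finger opening in mm.
Only numpy, scipy, OpenCV 4.12 (cv2) and the standard library are available. Lean on these libraries where they do the work, as an engineer would, in place of code of your own. Each camera call takes 0.05 s, during which the arm holds its last target. There are 200 camera calls.

### The job

Two slide carriers hang on the drain stands. Lift the one with the yellow grip up and off its hook, keeping it upright, and set it down in the empty green dish so that it stands flat on the dish's floor, lengthwise in the dish; lower it all the way rather than dropping it, and let go. Leave the blue and red carriers where they are.

Things in the scene. Friction and masses are not known exactly. Their poses are not given: they have to be found in the camera images.
- yellow_carrier: Microscope-slide carrier to move, hanging on stand_a: white basket 40 (its x) x 110 (its y) x 30 mm high, nine upright glass slides in it (tops 80 mm above its underside), steel wire bail over its length (uprights at y = +-52 mm), yellow grip on top, 201 mm high in all, 0.2 to 0.35 kg. Origin: centre of the underside, z up, y along the long side. Same when turned half round.
- yellow_carrier_bar (a point): Middle of the bail's level cross bar (6 mm wire along the carrier's y), 135 mm above the carrier's underside. This bar lies in the hook. From here a 6 mm stem rises 30 mm to the yellow grip.
- yellow_carrier_grip (a point): Centre of the yellow plastic grip block on the carrier's axis, 185 mm above its underside, 50 mm above the bar. The block is 16 (carrier's x) x 26 (carrier's y) x 36 mm high, from 165 to 201 mm above the underside. Axes as the carrier's.
- stand_a: Fixed drain stand where the yellow carrier hangs: white base 140 (its x) x 130 (its y) x 10 mm, steel post 14 mm thick at x = +60 mm, and two parallel hook prongs of 7 mm wire at y = +-20 mm that reach from the post top towards its -x. Nothing of it is higher than 183 mm. Origin: centre of the base's underside, on the table, straight below the hook's trough.
- stand_a_hook (a point): Bottom of the prongs' V-shaped trough (wire centreline, 156 mm up). The tips are 22 mm farther to -x and 22 mm higher. The bar lies in the trough along the stand's y, 9 mm above this point. To come off, the carrier must rise at least 20 mm, at most 40 mm (then its slides meet the prongs from below), and be drawn out over the tips towards the stand's -x.
- stand_b: Drain stand exactly like stand_a, where the blue carrier hangs. The two stands change places from run to run.
- green_dish: The empty open green dish, where the carrier goes: 68 (its x) x 138 (its y) x 50 mm high outside, walls and floor 4 mm, so 60 x 130 mm inside; fixed on a 4 mm grey mat in a row with two other dishes, 125 mm apart. Origin: centre of its underside; y along its long side.
- blue_carrier: Carrier like the yellow one but with a blue grip, hanging on stand_b, to be left hanging. Origin: centre of the underside, 30 mm above the table.
- red_carrier: Carrier like the yellow one but with a red grip, standing in a white dish of the same size as the green one, to be left. Origin: centre of the underside, 8 mm above the table.
- lidded_dish: Orange dish of the same size, closed with a grey lid (lid top 56 mm above its underside, with a black knob 14 mm high); fixed, not used. Origin: centre of its underside.
Mind the look-alikes: they are no part of the job. Leave any orange or purple look-alike of the stand_b alone.

How it is judged (in metres and radians):
On the way, in this order (a step that is already met when the one before it is completed fails the run):
1. the yellow carrier is lifted: at least 18 mm above its hanging height (z of yellow_carrier in the frame of stand_a above 0.0482 m), for 0.1 s.
2. it is lowered into the green dish, its underside less than 18 mm above the dish's floor, while the fingers still hold it (x of yellow_carrier in the frame of green_dish between -0.014 and 0.014 m and y of yellow_carrier in the frame of green_dish between -0.014 and 0.014 m and z of yellow_carrier in the frame of green_dish below 0.022 m and contact force between the fingers and yellow_carrier above 0.5 N), for 0.1 s.
At the end, for the whole second after the job is handed in: The yellow carrier rests on the green dish's floor (underside within 5 mm of it, within 14 mm of the middle in x and y, tilt under 0.1 rad, long sides parallel within 0.35 rad, either way round); the blue one still hangs within 40 mm of its place; the red one has moved under 25 mm (x of yellow_carrier in the frame of green_dish between -0.014 and 0.014 m and y of yellow_carrier in the frame of green_dish between -0.014 and 0.014 m and z of yellow_carrier in the frame of green_dish below 0.009 m and angle between yellow_carrier's own z axis and vertical below 0.1 rad and angle between the y axis of yellow_carrier and the y axis of green_dish, either way round below 0.35 rad and linear speed of yellow_carrier below 0.02 m/s and horizontal distance between blue_carrier and stand_b below 0.04 m and z of blue_carrier in the frame of stand_b above 0.02 m and distance of red_carrier from where it was at the start of the episode below 0.025 m); the robot touches nothing.
It fails at once if the yellow carrier tilts more than 0.8 rad (angle between yellow_carrier's own z axis and vertical above 0.8 rad).
It fails at once if the blue carrier is moved more than 50 mm (distance of blue_carrier from where it was at the start of the episode above 0.05 m).
It fails at once if the red carrier is moved more than 30 mm (distance of red_carrier from where it was at the start of the episode above 0.03 m).
It also fails if it takes over 45 s, if anything falls off the work surface, if the arm or the gripper's body presses on something with over 40 N, if the wrist force passes 120 N, or if a joint passes its speed limit or range.

## Working session

There is one attempt and no reset: what is moved stays moved. The work goes in short steps, Python scripts to look and compute and a tool call to move; the robot and the scene stay as the last step left them, time stands still between calls to the robot, and variables do not carry over. Pictures are saved under pics/ and viewed, about 8 in all and at most 12, crops included, and the job is handed in when it is done.

Besides the shell and the picture viewer there is one more tool, called after "Request:" as name([rows], argument=value, ...), one row to a line, values as JSON. servo_tool: Moves the arm, as the interface text tells. Its arguments: {"type":"object","properties":{"motion":{"type":"array"},"force":{"type":"number"}},"required":["motion"]}

```bash
mkdir -p pics; python3 - <<'E'
from bench import *
import cv2,numpy as np
s=sense();print(s['time'],s['tool_pos'],s['tcp_rot'],s['finger_gap'],hold_point_z)
for n in("top","side"):
    cv2.imwrite(f"pics/{n}0.png",snapshot(n)); c=camera_params(n);print(n,c)
print(camera_params("wrist"))
E
```

```text
0.0 [ 171.35937698 -574.43492398  230.22279107] [-1.79892513e+02 -9.19275763e-03  1.66031909e+01] 85.41785058517571 18.700000000000003
top {'fx': 482.1103408539872, 'fy': 482.1103408539872, 'cx': 256.16564517156826, 'cy': 190.71357238046915, 'R': array([[-0.02256948, -0.99971504,  0.00777555],
       [-0.99741183,  0.02198504, -0.0684566 ],
       [ 0.06826615, -0.00930045, -0.99762379]]), 't': array([  66.56859807,  471.42634364, 1886.25732538])}
side {'fx': 381.77848559336724, 'fy': 381.77848559336724, 'cx': 254.67201002842143, 'cy': 187.04945271994598, 'R': array([[-0.89550145, -0.44503748,  0.00433581],
       [-0.28065247,  0.55711249, -0.78157525],
       [ 0.34541475, -0.70111862, -0.62379591]]), 't': array([ 416.54565658,  202.73184145, 1357.39134324])}
{'fx': 297.3186396354542, 'fy': 297.3186396354542, 'cx': 257.43081461189763, 'cy': 189.38348289517742, 'tool_from_camera': array([[-4.15279952e-04, -9.54200977e-01, -2.99166047e-01,
         7.51320132e+01],
       [ 9.99999905e-01, -4.36553848e-04,  4.27921481e-06,
         5.59409540e-01],
       [-1.34685320e-04, -2.99166016e-01,  9.54201067e-01,
        -1.42452356e+02],
       [ 0.00000000e+00,  0.00000000e+00,  0.00000000e+00,
         1.00000000e+00]])}
```

View pics/top0.png

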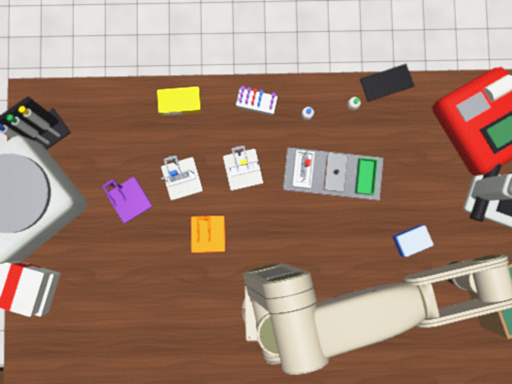

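View pics/side0.png

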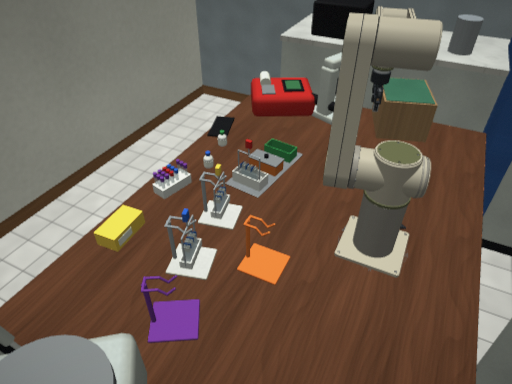

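The top view shows the yellow grip near (242,162), with its stand base around (243,169), the blue carrier near (175,173), and the green dish near (367,177) on the mat with the red one at (305,163). I'll measure by colour masks.

```bash
cat > h.py <<'E'
from bench import *
import cv2,numpy as np
from scipy.spatial.transform import Rotation as Ro
def ray(n,uv):
    c=camera_params(n);R=np.array(c['R']);d=R.T@np.array([(uv[0]-c['cx'])/c['fx'],(uv[1]-c['cy'])/c['fy'],1]);return -R.T@c['t'],d/np.linalg.norm(d)
def onz(n,uv,z):
    o,d=ray(n,uv);return o+d*(z-o[2])/d[2]
def tri(a,b):
    A=[];B=[]
    for n,uv in(a,b):
        o,d=ray(n,uv);P=np.eye(3)-np.outer(d,d);A.append(P);B.append(P@o)
    X=np.linalg.lstsq(np.vstack(A),np.hstack(B),rcond=None)[0]
    return X,[np.linalg.norm(P@X-b) for P,b in zip(A,B)]
def mask(im,lo,hi,box):
    m=cv2.inRange(cv2.cvtColor(im,cv2.COLOR_BGR2HSV),lo,hi);k=np.zeros_like(m);x0,y0,x1,y1=box;k[y0:y1,x0:x1]=m[y0:y1,x0:x1];return k
def cen(m): 
    n,l,s,c=cv2.connectedComponentsWithStats(m)
    i=1+np.argmax(s[1:,4]);return c[i],s[i]
E
python3 - <<'E'
from h import *
t=cv2.imread('pics/top0.png');s=cv2.imread('pics/side0.png')
Y=((20,120,120),(34,255,255));G=((45,100,40),(80,255,255))
yt=cen(mask(t,*Y,(215,130,275,200)));ys=cen(mask(s,*Y,(195,150,235,190)))
print(yt,ys,tri(('top',yt[0]),('side',ys[0])))
B=((100,150,80),(125,255,255))
bt=cen(mask(t,*B,(155,145,205,205)));bs=cen(mask(s,*B,(170,200,200,230)));print(bt,bs,tri(('top',bt[0]),('side',bs[0])))
m=mask(t,*G,(345,145,390,205));r=cv2.minAreaRect(cv2.findNonZero(m));print(r,[onz('top',p,54).round() for p in cv2.boxPoints(r)],onz('top',r[0],54))
# stand base: white
m=mask(t,(0,0,170),(180,60,255),(215,140,270,195));r=cv2.minAreaRect(cv2.findNonZero(m));print(r,[onz('top',p,10).round() for p in cv2.boxPoints(r)],onz('top',r[0],10))
# mat
a=cv2.resize(t[130:210,210:390],None,fx=4.4,fy=4.4,interpolation=cv2.INTER_CUBIC);cv2.imwrite('pics/c1.png',a)
E
```

```text
(array([243.34615385, 161.92307692]), array([240, 160,   7,   5,  26], dtype=int32)) (array([217.30555556, 166.86111111]), array([215, 163,   6,  10,  36], dtype=int32)) (array([562.19109212, 101.16805527, 220.44775031]), [np.float64(0.4931171064428802), np.float64(0.49311710644281925)])
(array([172.95833333, 172.79166667]), array([170, 171,   7,   5,  24], dtype=int32)) (array([185.        , 214.77464789]), array([182, 209,   7,  13,  71], dtype=int32)) (array([529.13376547, 350.91251561, 211.58126893]), [np.float64(0.4566308501060129), np.float64(0.4566308501061646)])
((366.2674560546875, 175.692138671875), (18.677391052246094, 35.55341339111328), 5.440332412719727) [array([ 455., -327.,   54.]), array([ 592., -345.,   54.]), array([ 584., -418.,   54.]), array([ 446., -399.,   54.])] [ 519.19587275 -372.19103824   54.        ]
((241.91571044921875, 166.63482666015625), (41.074337005615234, 33.57902145385742), 77.00537872314453) [array([637., 192.,  10.]), array([665.,  62.,  10.]), array([504.,  29.,  10.]), array([477., 159.,  10.])] [570.24737472 110.38592168  10.        ]
```

View pics/c1.png

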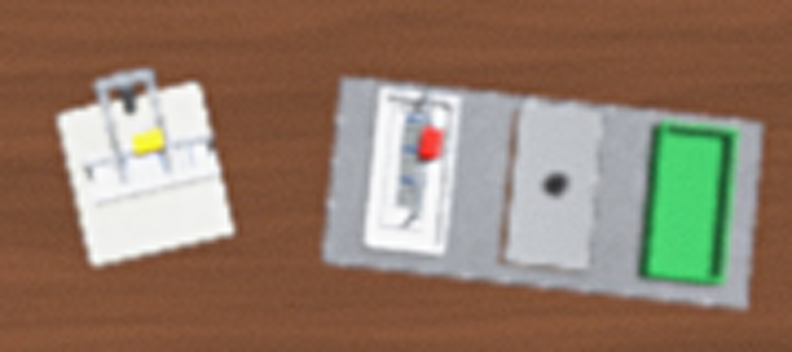

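The crop confirms stand_a's post on the far side (+x), base corners at about (57,117),(200,83),(234,233),(95,266), the dish rim corners at about (657,120),(738,127),(722,284),(640,276), and both long axes. Converting these.

```bash
python3 - <<'E'
from h import *
for nm,P,z in(('base',[(57,117),(200,83),(234,233),(95,266)],10),('dish',[(657,120),(738,127),(722,284),(640,276)],54),('mat',[(342,76),(764,121),(748,308),(322,264)],4)):
    W=np.array([onz('top',((x+.5)/4.4+209.5,(y+.5)/4.4+129.5),z)[:2] for x,y in P])
    d=(W[0]-W[3]+W[1]-W[2]);e=(W[0]-W[1]+W[3]-W[2])
    print(nm,W.round(),'c',W.mean(0).round(1),'long',np.linalg.norm(d)/2,np.degrees(np.arctan2(d[1],d[0])),'short',np.linalg.norm(e)/2,np.degrees(np.arctan2(e[1],e[0]))-90)
    for z in []:pass
print(onz('top',(243.3,161.9),225),onz('side',(217.3,166.9),215))
E
```

```text
base [[614. 186.]
 [642.  57.]
 [505.  29.]
 [478. 155.]] c [559.6 106.6] long 139.44995349027047 12.276586307150602 short 130.71837868949777 12.198392224556272
dish [[ 593. -346.]
 [ 586. -418.]
 [ 447. -398.]
 [ 455. -326.]] c [ 520.3 -372.2] long 139.70878370717037 -8.181270505610932 short 72.22462461053804 -6.526832833226294
mat [[ 646.  -73.]
 [ 597. -455.]
 [ 427. -434.]
 [ 476.  -50.]] c [ 536.6 -252.8] long 171.6229320635809 -7.377118735357366 short 386.15651153666283 -7.267072567827796
[561.24880419 101.02392394 225.        ] [566.75073531  95.12039892 215.        ]
```

```bash
cat >> h.py <<'E'
def plan(P,yaw,gap,n=None,vmax=45,wmax=8.0):
    s=sense();p=np.array(s['tool_pos']);R=Ro.from_euler('xyz',s['tcp_rot'],degrees=True);P=np.array(P,float)
    T=Ro.from_euler('xyz',[180,0,yaw],degrees=True);rv=(T*R.inv()).as_rotvec()
    n=n or int(np.ceil(max(np.linalg.norm(P-p)/vmax,np.degrees(np.linalg.norm(rv))/wmax,1)))
    print('now',p.round(1),np.round(s['tcp_rot'],2),'gap',round(s['finger_gap'],1),'t',s['time'],'F',np.round(s['ft_force'],1),'n',n)
    for k in range(n):
        Rk=Ro.from_rotvec(rv*k/n)*R;d=Rk.inv().apply((P-p)/n);w=Rk.inv().apply(rv/n)
        print([gap]+[round(float(x),1) for x in d]+[round(float(x),3) for x in w])
E
python3 - <<'E'
from h import *
plan((520,60,330),102.2,85)
E
```

```text
now [ 171.4 -574.5  230.3] [-1.799e+02 -1.000e-02  1.660e+01] gap 85.4 t 0.1 F [ 0.1 -0.1  0.6] n 17
[85, 30.3, -29.9, -5.8, -0.0, -0.0, -0.088]
[85, 32.8, -27.1, -5.8, -0.0, -0.0, -0.088]
[85, 35.1, -24.2, -5.8, -0.0, -0.0, -0.088]
[85, 37.1, -21.0, -5.8, -0.0, -0.0, -0.088]
[85, 38.8, -17.6, -5.8, -0.0, -0.0, -0.088]
[85, 40.2, -14.2, -5.8, -0.0, -0.0, -0.088]
[85, 41.3, -10.6, -5.8, -0.0, -0.0, -0.088]
[85, 42.0, -6.9, -5.8, -0.0, -0.0, -0.088]
[85, 42.5, -3.2, -5.8, -0.0, -0.0, -0.088]
[85, 42.6, 0.5, -5.8, -0.0, -0.0, -0.088]
[85, 42.4, 4.3, -5.8, -0.0, -0.0, -0.088]
[85, 41.8, 8.0, -5.9, -0.0, -0.0, -0.088]
[85, 41.0, 11.6, -5.9, -0.0, -0.0, -0.088]
[85, 39.8, 15.2, -5.9, -0.0, -0.0, -0.088]
[85, 38.3, 18.6, -5.9, -0.0, -0.0, -0.088]
[85, 36.5, 21.9, -5.9, -0.0, -0.0, -0.088]
[85, 34.5, 25.0, -5.9, -0.0, -0.0, -0.088]
```

Request:
servo_tool([
  [85,30,-30,-8,0,0,-0.088],
  [85,33,-27,-8,0,0,-0.088],
  [85,35,-24,-8,0,0,-0.088],
  [85,37,-21,-8,0,0,-0.088],
  [85,39,-18,-8,0,0,-0.088],
  [85,40,-14,-6,0,0,-0.088],
  [85,41,-11,-6,0,0,-0.088],
  [85,42,-7,-6,0,0,-0.088],
  [85,42,-3,-6,0,0,-0.088],
])

```text
time: 1.0
tool_pos: [352.8, -226.2, 290.7]
tcp_rot: [-179.4, -0.5, 63.2]
ft_force: [0.5, -0.7, -0.1]
finger_gap: 84.6
```

Request:
servo_tool([
  [85,42,0,-6,0,0,-0.088],
  [85,42,4,-6,0,0,-0.088],
  [85,42,8,-6,0,0,-0.088],
  [85,41,12,-6,0,0,-0.088],
  [85,40,15,-6,0,0,-0.088],
  [85,38,18,-6,0,0,-0.088],
  [85,36,22,-6,0,0,-0.088],
  [85,34,25,-6,0,0,-0.088],
  [85,0,0,0,0,0,0],
])

```text
time: 1.9
tool_pos: [508.6, 94.8, 341.4]
tcp_rot: [-179.9, -0.9, 105.7]
ft_force: [-1.1, 0.2, -0.3]
finger_gap: 85.0
```

```bash
python3 - <<'E'
from h import *
plan((520,60,330),102.2,85)
s=sense();np.save('p1.npy',np.r_[s['tool_pos'],s['tcp_rot']])
cv2.imwrite('pics/w1.png',snapshot('wrist'))
E
```

```text
now [508.6  94.8 341.4] [-179.85   -0.87  105.69] gap 85.0 t 1.9 F [-1.1  0.2 -0.3] n 1
[85, -36.8, 1.6, 10.8, -0.003, -0.015, 0.061]
```

View pics/w1.png

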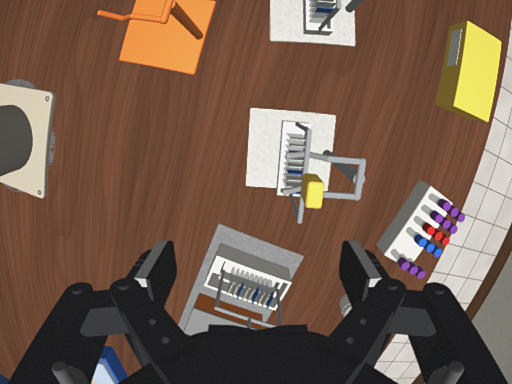

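The wrist view shows the yellow grip at about (313,192), with the base's corners at about (251,108),(336,116),(333,192),(246,184), and the blue carrier above it.

```bash
cat >> h.py <<'E'
def wray(uv,pose):
    c=camera_params('wrist');T=np.array(c['tool_from_camera']);R=Ro.from_euler('xyz',pose[3:],degrees=True).as_matrix()
    v=np.array([uv[0]-c['cx'],uv[1]-c['cy']]);r=np.linalg.norm(v);th=r/c['fx']
    d=np.r_[v/r*np.sin(th),np.cos(th)] if r>0 else np.array([0,0,1.]);
    return pose[:3]+R@T[:3,3],R@T[:3,:3]@d
def won(uv,pose,z):
    o,d=wray(uv,pose);return o+d*(z-o[2])/d[2]
E
python3 - <<'E'
from h import *
p=np.load('p1.npy');im=cv2.imread('pics/w1.png')
m=mask(im,(20,120,120),(34,255,255),(280,160,350,220));print(cen(m))
c=cen(m)[0];print([won(c,p,z).round(1) for z in(213,231)])
W=np.array([won(u,p,10)[:2] for u in[(336,116),(333,192),(246,184),(251,108)]]);print(W.round(),W.mean(0))
# top face corners: bright part
hsv=cv2.cvtColor(im,cv2.COLOR_BGR2HSV);print(hsv[172:214,313,2]);print(hsv[192,295:330,2])
o,d=wray(c,p);o2,d2=ray('top',(243.35,161.92))
A=np.vstack([np.eye(3)-np.outer(x,x) for x in(d/np.linalg.norm(d),d2)]);b=np.hstack([(np.eye(3)-np.outer(x,x))@q for x,q in((d/np.linalg.norm(d),o),(d2,o2))])
print(np.linalg.lstsq(A,b,rcond=None)[0])
E
```

```text
(array([313.85907336, 192.39382239]), array([305, 175,  19,  34, 518], dtype=int32))
[array([562.3,  99.4, 213. ]), array([557.4, 103.8, 231. ])]
[[614. 183.]
 [650.  60.]
 [504.  33.]
 [479. 156.]] [561.58615109 107.86501081]
[239 224 134 116 121 124 125 125 126 171 243 243 243 243 244 243 243 244
 243 244 244 243 244 243 244 243 243 244 243 243 243 243 244 244 247 233
 144 106 111 116 118 120]
[141 106  94  85  76  78 117 115 114 114 114 145 218 238 242 244 244 243
 244 244 244 243 243 243 243 244 245 246 189 138 145 143 141 141 138]
[561.6612901  100.69148896 217.27955683]
```

```bash
python3 - <<'E'
from h import *
plan((560,102,265),102.2,85)
E
```

```text
now [507.9  93.  341. ] [-179.78   -0.81  105.51] gap 84.9 t 1.95 F [-0.8  0.1 -0.7] n 3
[85, -2.1, 17.6, 25.2, -0.001, -0.005, 0.019]
[85, -1.6, 17.6, 25.3, -0.001, -0.005, 0.019]
[85, -1.2, 17.6, 25.3, -0.001, -0.005, 0.019]
```

Request:
servo_tool([
  [85,-2,18,20,-0.001,-0.005,0.019],
  [85,-2,18,20,-0.001,-0.005,0.019],
  [85,-1,17,20,-0.001,-0.005,0.019],
  [85,0,0,10,0,0,0],
  [85,0,0,0,0,0,0],
])

```text
time: 2.45
tool_pos: [560.0, 98.2, 268.0]
tcp_rot: [-179.8, 0.2, 101.8]
ft_force: [-0.3, -0.0, 0.8]
finger_gap: 85.0
```

```bash
python3 - <<'E'
from h import *
plan((560,102,196),102.2,85,n=4)
s=sense();p=np.r_[s['tool_pos'],s['tcp_rot']]
im=snapshot('wrist');cv2.imwrite('pics/w2.png',im)
m=mask(im,(20,120,120),(34,255,255),(180,200,350,384));print(cen(m))
c=cen(m)[0];print([won(c,p,z).round(1) for z in(213,222,231)])
E
```

```text
now [560.   98.2 268. ] [-179.81    0.19  101.83] gap 85.0 t 2.45 F [-0.3 -0.   0.8] n 4
[85, 1.0, 0.3, 18.0, -0.001, 0.001, -0.002]
[85, 1.0, 0.2, 18.0, -0.001, 0.001, -0.002]
[85, 1.0, 0.2, 18.0, -0.001, 0.001, -0.002]
[85, 0.9, 0.2, 18.0, -0.001, 0.001, -0.002]
(array([259.51566952, 214.14245014]), array([248, 200,  24,  30, 702], dtype=int32))
[array([561. ,  93.4, 213. ]), array([560.2,  97. , 222. ]), array([559.4, 100.6, 231. ])]
```

View pics/w2.png

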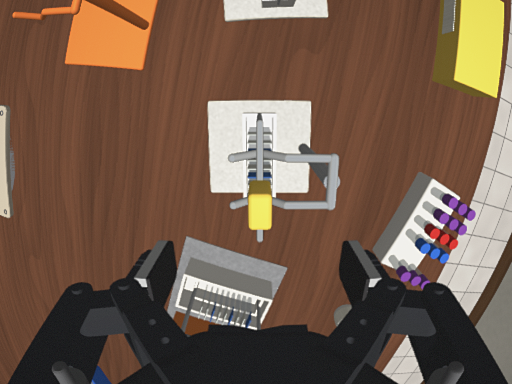

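The grip spans rows 182–229 around column 260, and it is centred between the fingers and aligned. My mask box cut the grip off at row 200, so I'll redo it.

```bash
python3 - <<'E'
from h import *
s=sense();p=np.r_[s['tool_pos'],s['tcp_rot']]
im=cv2.imread('pics/w2.png')
m=mask(im,(20,120,120),(34,255,255),(180,150,350,384));c,st=cen(m);print(c,st)
print('far top',won((260,st[1]+st[3]),p,231),'near bottom',won((260,st[1]),p,195))
E
```

```text
[259.80305927 206.73135755] [ 248  181   24   49 1046]
far top [562.34025445  89.1297735  231.        ] near bottom [557.63087773 112.34766017 195.        ]
```

Request:
servo_tool([
  [85,1,0,18,-0.001,0.001,-0.002],
  [85,1,0,18,-0.001,0.001,-0.002],
  [85,1,0,18,-0.001,0,0],
  [85,0,0,15,0,0,0],
  [85,0,0,3,0,0,0],
  [85,0,0,0,0,0,0],
])

```text
time: 3.1
tool_pos: [560.1, 98.2, 203.4]
tcp_rot: [179.4, 0.2, 101.9]
ft_force: [0.0, 0.3, 0.3]
finger_gap: 84.8
```

Request:
servo_tool([
  [10,0,0,0,0,0,0],
  [10,0,0,0,0,0,0],
  [10,0,0,0,0,0,0],
  [10,0,0,0,0,0,0],
  [10,0,0,0,0,0,0],
  [10,0,0,0,0,0,0],
  [10,0,0,0,0,0,0],
  [10,0,0,0,0,0,0],
], force=50)

```text
time: 3.9
tool_pos: [561.4, 98.1, 207.8]
tcp_rot: [179.1, 0.2, 101.9]
ft_force: [-0.4, -0.5, 0.7]
finger_gap: 14.9
```

```bash
python3 - <<'E'
from h import *
for i in range(3):
    s=sense();print(s['tool_pos'],s['tcp_rot'],s['finger_gap'],s['ft_force'])
cv2.imwrite('pics/w3.png',cv2.resize(np.hstack([snapshot('wrist')[120:320,150:370],snapshot('side')[130:230,160:270].repeat(2,0).repeat(2,1)]),None,fx=1.8,fy=1.8))
s=sense();print(s['tool_pos'],s['tcp_rot'],s['finger_gap'],s['ft_force'])
E
```

```text
[561.42532481  98.0853401  207.78589639] [179.12030752   0.21050183 101.91958614] 14.946354176019888 [-0.39917229 -0.45967808  0.70027954]
[561.42532481  98.0853401  207.78589639] [179.12030752   0.21050183 101.91958614] 14.946354176019888 [-0.39917229 -0.45967808  0.70027954]
[561.42532481  98.0853401  207.78589639] [179.12030752   0.21050183 101.91958614] 14.946354176019888 [-0.39917229 -0.45967808  0.70027954]
[561.39544465  98.08650884 207.76975513] [179.12376709   0.20766995 101.91663113] 14.980734556757595 [-0.97101593 -0.16567674  1.84860037]
```

View pics/w3.png

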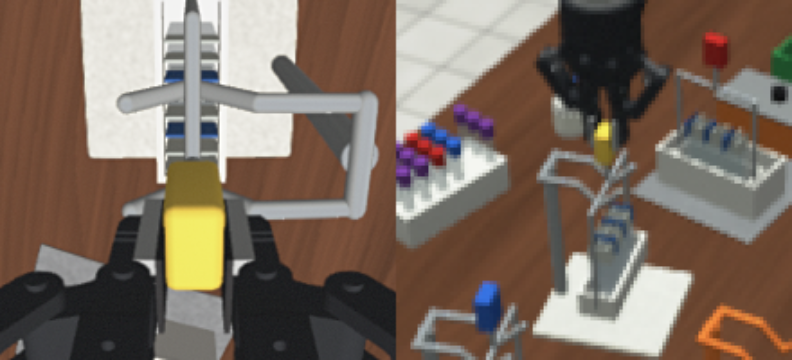

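The fingers hold the grip squarely, but about 12 mm too high, so I'll open slightly, go lower and regrip.

Request:
servo_tool([
  [45,0,0,0,0,0,0],
  [45,0,0,0,0,0,0],
  [45,0,0,0,0,0,0],
  [45,1,1,5,0.008,0,0],
  [45,1,1,5,0.008,0,0],
  [45,1,0,5,0,0,0],
  [45,0,0,3,0,0,0],
])

```text
time: 4.7
tool_pos: [563.6, 101.9, 188.1]
tcp_rot: [-179.9, 0.2, 101.9]
ft_force: [-0.5, -0.3, 0.3]
finger_gap: 45.1
```

Request:
servo_tool([
  [45,0,-2,-5,0,0,0],
  [12,0,0,0,0,0,0],
  [12,0,0,0,0,0,0],
  [12,0,0,0,0,0,0],
  [12,0,0,0,0,0,0],
  [12,0,0,0,0,0,0],
], force=60)

```text
time: 5.3
tool_pos: [560.9, 101.4, 192.7]
tcp_rot: [-179.9, 0.2, 101.9]
ft_force: [0.1, 0.7, -1.6]
finger_gap: 15.2
```

Request:
servo_tool([
  [12,0,0,-6,0,0,0],
  [12,0,0,-6,0,0,0],
  [12,0,0,-6,0,0,0],
  [12,0,0,-6,0,0,0],
])

```text
time: 5.7
tool_pos: [560.0, 101.4, 216.9]
tcp_rot: [-179.7, 0.2, 101.9]
ft_force: [-0.3, -0.5, -2.1]
finger_gap: 15.2
```

Request:
servo_tool([
  [12,0,0,-4,0,0,0],
  [12,0,0,-1,0,0,0],
  [12,0,0,0,0,0,0],
  [12,0,0,0,0,0,0],
])

```text
time: 6.1
tool_pos: [560.9, 101.5, 224.4]
tcp_rot: [-179.9, 0.2, 101.9]
ft_force: [-0.3, 0.6, -3.2]
finger_gap: 15.4
```

```bash
python3 - <<'E'
from h import *
s=sense();print(s['tool_pos'],s['tcp_rot'],s['finger_gap'],s['ft_force'])
a=snapshot('side')[130:250,150:280];cv2.imwrite('pics/s2.png',cv2.resize(a,None,fx=4,fy=4,interpolation=cv2.INTER_CUBIC))
E
```

```text
[560.8998286  101.46398345 224.35054376] [-179.86018113    0.1948815   101.91501045] 15.447112594097339 [-0.34285256  0.56101511 -3.19393815]
```

View pics/s2.png

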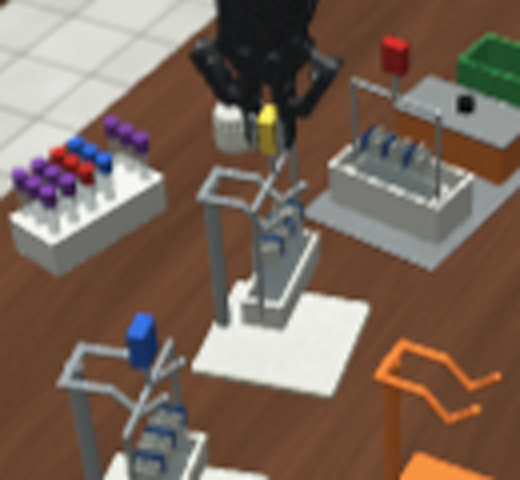

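The side view shows the carrier lifted about 31 mm, upright, with the bar above the trough. I'll draw it out along the stand's -x (tool -y).

Request:
servo_tool([
  [12,0,-8,0,0,0,0],
  [12,0,-12,0,0,0,0],
  [12,0,-12,0,0,0,0],
])

```text
time: 6.45
tool_pos: [528.0, 94.6, 223.0]
tcp_rot: [-179.7, 0.2, 101.9]
ft_force: [0.6, 0.6, -2.5]
finger_gap: 15.3
```

Request:
servo_tool([
  [12,0,-14,0,0,0,0],
  [12,0,-14,0,0,0,0],
  [12,0,-14,0,0,0,0],
  [12,0,-14,0,0,0,0],
  [12,0,-14,0,0,0,0],
])

```text
time: 6.95
tool_pos: [453.5, 79.1, 221.4]
tcp_rot: [-179.5, 0.2, 101.9]
ft_force: [0.5, -0.9, -3.1]
finger_gap: 15.7
```

Request:
servo_tool([
  [12,0,-6,-15,0,0,0],
  [12,0,-6,-20,0,0,0],
  [12,0,-6,-20,0,0,0],
  [12,0,0,-20,0,0,0],
])

```text
time: 7.35
tool_pos: [429.5, 74.9, 293.6]
tcp_rot: [-179.0, 0.1, 101.9]
ft_force: [0.9, 0.5, -3.1]
finger_gap: 15.6
```

```bash
python3 - <<'E'
from h import *
plan((440,-300,300),172.7,12,vmax=30,wmax=6)
E
```

```text
now [429.5  74.9 293.6] [-1.7899e+02  9.0000e-02  1.0193e+02] gap 15.6 t 7.35 F [ 0.9  0.5 -3.1] n 13
[12, -28.4, -5.2, -0.4, -0.001, -0.001, -0.095]
[12, -27.8, -7.8, -0.3, -0.001, -0.001, -0.095]
[12, -26.9, -10.4, -0.3, -0.001, -0.001, -0.095]
[12, -25.8, -12.9, -0.3, -0.001, -0.001, -0.095]
[12, -24.4, -15.3, -0.3, -0.001, -0.001, -0.095]
[12, -22.9, -17.6, -0.3, -0.001, -0.001, -0.095]
[12, -21.1, -19.7, -0.3, -0.001, -0.001, -0.095]
[12, -19.1, -21.6, -0.4, -0.001, -0.001, -0.095]
[12, -17.0, -23.3, -0.4, -0.001, -0.001, -0.095]
[12, -14.7, -24.8, -0.4, -0.001, -0.001, -0.095]
[12, -12.3, -26.1, -0.4, -0.001, -0.001, -0.095]
[12, -9.8, -27.1, -0.4, -0.001, -0.001, -0.095]
[12, -7.1, -27.9, -0.5, -0.001, -0.001, -0.095]
```

Request:
servo_tool([
  [12,-15,-3,0,0,0,-0.05],
  [12,-28,-6,0,0,0,-0.09],
  [12,-28,-9,0,0,0,-0.09],
  [12,-27,-11,0,0,0,-0.09],
  [12,-26,-13,0,0,0,-0.09],
  [12,-24,-16,0,0,0,-0.09],
  [12,-22,-18,0,0,0,-0.09],
])

```text
time: 8.05
tool_pos: [436.5, -116.5, 297.5]
tcp_rot: [-179.4, -0.3, 137.4]
ft_force: [0.4, -0.0, -3.2]
finger_gap: 15.1
```

```bash
python3 - <<'E'
from h import *
plan((450,-300,300),172.7,12,vmax=30,wmax=6)
E
```

```text
now [ 436.5 -116.5  297.5] [-179.44   -0.28  137.38] gap 15.1 t 8.05 F [ 0.4 -0.  -3.2] n 7
[12, -19.2, -18.0, -0.3, -0.001, -0.001, -0.088]
[12, -17.5, -19.6, -0.3, -0.001, -0.001, -0.088]
[12, -15.7, -21.1, -0.3, -0.001, -0.001, -0.088]
[12, -13.8, -22.4, -0.3, -0.001, -0.001, -0.088]
[12, -11.8, -23.5, -0.3, -0.001, -0.001, -0.088]
[12, -9.7, -24.4, -0.3, -0.001, -0.001, -0.088]
[12, -7.5, -25.2, -0.3, -0.001, -0.001, -0.088]
```

Request:
servo_tool([
  [12,-19,-18,0,0,0,-0.088],
  [12,-18,-20,0,0,0,-0.088],
  [12,-16,-21,0,0,0,-0.088],
  [12,-14,-22,0,0,0,-0.088],
  [12,-12,-24,0,0,0,-0.088],
  [12,-10,-24,0,0,0,-0.088],
  [12,-8,-20,0,0,0,-0.08],
])

```text
time: 8.75
tool_pos: [449.7, -302.2, 295.9]
tcp_rot: [-179.8, -0.7, 173.6]
ft_force: [1.0, 0.6, -2.8]
finger_gap: 15.5
```

```bash
python3 - <<'E'
from h import *
plan((520,-374,280),172.7,12,vmax=20,wmax=6)
E
```

```text
now [ 449.7 -302.2  295.9] [-179.78   -0.71  173.62] gap 15.5 t 8.75 F [ 1.   0.6 -2.8] n 6
[12, -13.0, -10.6, 2.5, -0.001, -0.002, 0.003]
[12, -13.0, -10.5, 2.6, -0.001, -0.002, 0.003]
[12, -13.0, -10.5, 2.6, -0.001, -0.002, 0.003]
[12, -13.1, -10.5, 2.6, -0.001, -0.002, 0.003]
[12, -13.1, -10.4, 2.6, -0.001, -0.002, 0.003]
[12, -13.1, -10.4, 2.6, -0.001, -0.002, 0.003]
```

Request:
servo_tool([
  [12,-13,-10,2,-0.001,-0.002,0.003],
  [12,-13,-10,3,-0.001,-0.002,0.003],
  [12,-13,-10,3,-0.001,-0.002,0.003],
  [12,-13,-10,3,-0.001,-0.002,0.003],
  [12,-12,-10,3,-0.001,-0.002,0.003],
  [12,-6,-8,3,0,0,0],
  [12,0,0,0,0,0,0],
])

```text
time: 9.45
tool_pos: [510.1, -371.8, 274.5]
tcp_rot: [179.8, -0.4, 172.7]
ft_force: [-0.9, 0.8, -2.9]
finger_gap: 15.6
```

```bash
python3 - <<'E'
from h import *
s=sense();p=np.r_[s['tool_pos'],s['tcp_rot']];np.save('p4.npy',p)
im=snapshot('wrist');cv2.imwrite('pics/w4.png',im)
cv2.imwrite('pics/t4.png',snapshot('top'));cv2.imwrite('pics/s4.png',snapshot('side'))
plan((520,-374,270),172.7,12,vmax=20,wmax=6)
E
```

```text
now [ 510.1 -371.   275.8] [179.81  -0.35 172.73] gap 15.2 t 9.6 F [ 0.5  0.2 -2.8] n 1
[12, -10.3, -1.7, 5.7, 0.003, -0.006, 0.0]
```

View pics/w4.png

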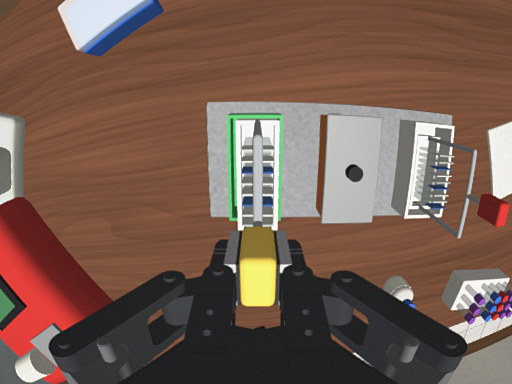

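The wrist view shows the carrier over the green dish: rim left edge at column ~229, right ~282, near-base edge at row ~115. The carrier is parallel to the dish. Next I'll locate the rim from this view.

```bash
python3 - <<'E'
from h import *
p=np.load('p4.npy');im=cv2.imread('pics/w4.png')
m=mask(im,(45,90,40),(85,255,255),(215,100,300,235))
ys,xs=np.nonzero(m);print(xs.min(),xs.max(),ys.min(),ys.max())
ax=np.array([np.cos(np.radians(-7.3)),np.sin(np.radians(-7.3))]);n=np.array([-ax[1],ax[0]])
# rim outer edges per row
L=[];Rr=[]
for r in range(130,205,8):
    x=np.nonzero(m[r])[0];a=won((x.min()-.5,r),p,54)[:2];b=won((x.max()+.5,r),p,54)[:2];L.append(a);Rr.append(b)
    print(r,x.min(),x.max(),'centre n',round((a+b)/2@n,1),'w',round((b-a)@n,1))
for Q in(L,Rr):
    Q=np.array(Q);d=np.polyfit(Q[:,0],Q[:,1],1);print('ang',np.degrees(np.arctan(d[0])))
# near-base end
e=[]
for c in range(236,278,6):
    y=np.nonzero(m[:,c])[0].min();e.append(won((c,y-.5),p,54)[:2]@ax)
print('near end ax',np.round(e,1),'-> centre',np.median(e)+69)
T=p[:2];print('tcp ax',T@ax,'n',T@n,' est dish',np.array([520.3,-373])@ax,np.array([520.3,-373])@n)
# basket in image? white basket near end
hsv=cv2.cvtColor(im,cv2.COLOR_BGR2HSV);print(hsv[112:130,248,1:].tolist())
# top view after: grip & carrier
E
python3 - <<'E'
import cv2,numpy as np
t=cv2.imread('pics/t4.png')[135:215,330:410];s=cv2.imread('pics/s4.png')[100:190,220:330]
cv2.imwrite('pics/c5.png',np.hstack([cv2.resize(t,(396,396),interpolation=2),cv2.resize(s,(400,396),interpolation=2)]))
E
```

```text
227 282 114 220
130 228 282 centre n -307.3 w 67.3
138 228 281 centre n -307.9 w 66.4
146 228 281 centre n -307.9 w 66.7
154 228 281 centre n -308.0 w 67.1
162 228 281 centre n -308.0 w 67.5
170 228 281 centre n -308.0 w 68.0
178 228 281 centre n -308.1 w 68.5
186 228 281 centre n -308.1 w 69.0
194 229 280 centre n -308.1 w 67.0
202 229 280 centre n -308.2 w 67.6
ang -8.020238297823427
ang -7.271455284628646
near end ax [491.6 491.7 491.8 491.8 491.8 491.8 491.7] -> centre 560.7512914144714
tcp ax 553.1701126930593 n -304.0069112523968  est dish 563.4777774878961 -303.86491123079844
[[3, 162], [44, 110], [139, 139], [132, 206], [129, 223], [132, 223], [93, 172], [19, 124], [7, 219], [1, 254], [0, 248], [1, 247], [0, 246], [0, 246], [0, 246], [0, 246], [0, 246], [0, 246]]
```

View pics/c5.png

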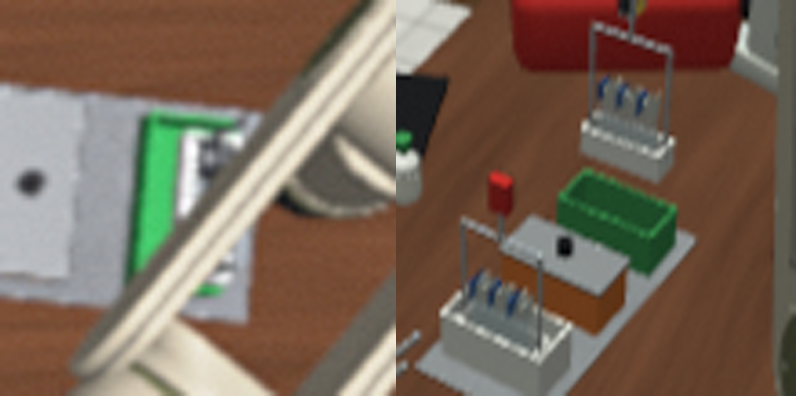

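Carrier upright and above the dish. Checking the basket's position against the tool in the same wrist view.

```bash
python3 - <<'E'
from h import *
p=np.load('p4.npy');im=cv2.imread('pics/w4.png')
ax=np.array([np.cos(np.radians(-7.3)),np.sin(np.radians(-7.3))]);n=np.array([-ax[1],ax[0]])
m=mask(im,(0,0,190),(180,40,255),(228,114,285,235));z=p[2]-162.7+30
print('near end ax',[round(won((c,np.nonzero(m[:,c])[0].min()-.5),p,z)[:2]@ax,1) for c in(243,247,264,268)])
for r in range(130,190,10):
    x=np.nonzero(m[r])[0];a=won((x.min()-.5,r),p,z)[:2]@n;b=won((x.max()+.5,r),p,z)[:2]@n;print(r,x.min(),x.max(),round(b-a,1),'mid',round((a+b)/2,1))
print('tcp',p[:2]@ax,p[:2]@n)
E
```

```text
near end ax [np.float64(493.7), np.float64(493.7), np.float64(493.7), np.float64(493.7)]
130 236 279 40.8 mid -304.5
140 236 278 40.1 mid -305.0
150 236 278 40.4 mid -305.0
160 236 278 40.7 mid -305.0
170 237 278 40.1 mid -304.6
180 237 278 40.4 mid -304.6
tcp 553.1701126930593 -304.0069112523968
```

Request:
servo_tool([
  [12,-6,-2,0,0.002,-0.003,0],
  [12,-6,-1,5,0.001,-0.003,0],
  [12,0,0,12,0,0,0],
  [12,0,0,12,0,0,0],
  [12,0,0,8,0,0,0],
  [12,0,0,0,0,0,0],
])

```text
time: 10.2
tool_pos: [522.1, -374.3, 235.9]
tcp_rot: [-180.0, 0.0, 172.8]
ft_force: [0.0, -0.5, -3.2]
finger_gap: 15.3
```

```bash
cat > rel.py <<'E'
from h import *
import sys
s=sense();p=np.r_[s['tool_pos'],s['tcp_rot']];im=snapshot('wrist');cv2.imwrite(sys.argv[1],im)
ax=np.array([np.cos(np.radians(-7.3)),np.sin(np.radians(-7.3))]);n=np.array([-ax[1],ax[0]]);z=p[2]-162.7+30
print(p.round(1),'F',s['ft_force'].round(1) if hasattr(s['ft_force'],'round') else s['ft_force'],'tcp',p[:2]@ax,p[:2]@n)
g=mask(im,(45,90,40),(85,255,255),(205,60,320,235));w=mask(im,(0,0,190),(180,40,255),(218,60,305,235))
for nm,m,zz in(('dish',g,54),('bask',w,z)):
    mid=[];wd=[]
    for r in range(130,190,10):
        x=np.nonzero(m[r])[0]
        if len(x): a,b=[won((q,r),p,zz)[:2]@n for q in(x.min()-.5,x.max()+.5)];mid.append((a+b)/2);wd.append(b-a)
    e=[won((c,np.nonzero(m[:,c])[0].min()-.5),p,zz)[:2]@ax for c in(245,249,264,268) if m[:,c].any()]
    print(nm,'n',np.round(mid,1),'w',np.round(wd,1),'end',np.round(e,1))
E
python3 rel.py pics/w5.png
```

```text
[ 522.1 -374.3  235.9 -180.     0.   172.8] F [ 0.  -0.5 -3.2] tcp 565.4718893447413 -304.91675330551874
dish n [-307.7 -307.7 -307.7 -308.2 -308.2 -308.2] w [66.7 67.1 67.6 67.  67.6 68.2] end [491.9 493.  493.  493. ]
bask n [-302.7 -302.7 -302.7 -302.6 -302.6 -302.5] w [81.  81.5 82.  82.7 83.4 84.2] end [480.2 480.2 480.2 480.2]
```

Request:
servo_tool([
  [12,1,-3,6,0,0,0],
  [12,0,0,8,0,0,0],
  [12,0,0,8,0,0,0],
  [12,0,0,8,0,0,0],
])

```text
time: 10.65
tool_pos: [521.5, -378.5, 206.7]
tcp_rot: [-179.9, 0.2, 172.8]
ft_force: [0.2, 0.2, -3.2]
finger_gap: 15.3
```

```bash
python3 rel.py pics/w6.png; python3 -c "
import cv2;cv2.imwrite('pics/w6c.png',cv2.resize(cv2.imread('pics/w6.png')[70:270,170:350],None,fx=3,fy=3))"
```

```text
[ 5.215e+02 -3.785e+02  2.067e+02 -1.799e+02  2.000e-01  1.728e+02] F [ 0.2  0.2 -3.2] tcp 565.3748038283119 -309.1690810626654
dish n [-308.1 -308.1 -308.1 -308.1 -308.  -308. ] w [66.6 67.1 67.5 68.1 66.6 67.2] end [492. 492. 492. 492.]
bask n [-307.3 -307.3 -307.2 -307.2 -307.2 -307.1] w [80.9 81.4 82.  82.7 83.4 84.2] end [479.6 479.6 479.6 479.6]
```

View pics/w6c.png

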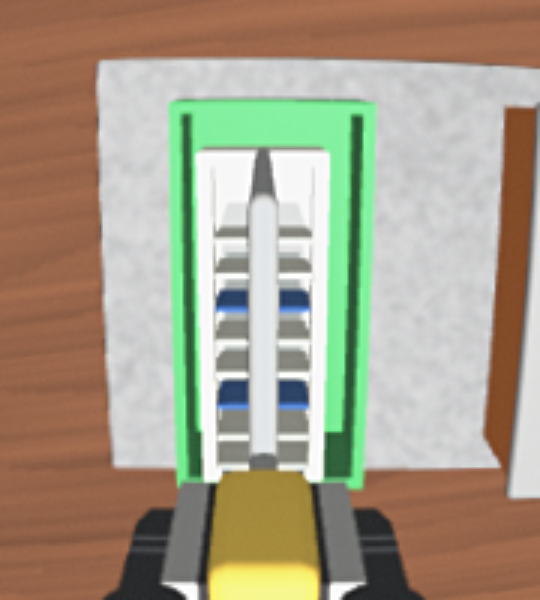

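The basket is inside the rim's outline: basket columns 236–280 in the full image, near end at row 120; the rim's near edge is at row ~103. Computing the relative offset.

```bash
python3 - <<'E'
from h import *
s=sense();p=np.r_[s['tool_pos'],s['tcp_rot']]
ax=np.array([np.cos(np.radians(-7.3)),np.sin(np.radians(-7.3))]);n=np.array([-ax[1],ax[0]])
z=p[2]-162.7+30;a=won((235.7,137),p,z)[:2]@n;b=won((279.7,137),p,z)[:2]@n
print('bask w',b-a,'mid',(a+b)/2,'end',won((257,120),p,z)[:2]@ax,'centre',won((257,120),p,z)[:2]@ax+55,'dish -308.1, 561')
E
```

```text
bask w 40.89983188793042 mid -309.7802079072675 end 507.0007624777166 centre 562.0007624777165 dish -308.1, 561
```

Request:
servo_tool([
  [12,0,1,7,0,0,0],
  [12,0,0,7,0,0,0],
  [12,0,0,6,0,0,0],
  [12,0,0,5,0,0,0],
])

```text
time: 11.1
tool_pos: [521.2, -376.8, 177.6]
tcp_rot: [-179.9, 0.1, 172.8]
ft_force: [-0.6, -0.0, -3.0]
finger_gap: 15.6
```

Request:
servo_tool([
  [12,0,0,2,0,0,0],
  [12,0,0,2,0,0,0],
  [12,0,0,1,0,0,0],
])

```text
time: 11.4
tool_pos: [521.0, -376.6, 171.3]
tcp_rot: [-180.0, 0.1, 172.8]
ft_force: [0.1, 0.5, -3.1]
finger_gap: 15.0
```

Request:
servo_tool([
  [12,0,0,1,0,0,0],
  [12,0,0,1,0,0,0],
])

```text
time: 11.6
tool_pos: [521.5, -377.2, 171.2]
tcp_rot: [-179.9, 0.2, 172.8]
ft_force: [-1.3, 0.9, 1.6]
finger_gap: 15.3
```

The force flipped from -3 N to +1.6 N at the predicted height, so the carrier is on the floor. Releasing.

Request:
servo_tool([
  [20,0,0,0,0,0,0],
  [40,0,0,0,0,0,0],
  [60,0,0,0,0,0,0],
  [60,0,0,0,0,0,0],
])

```text
time: 12.0
tool_pos: [522.4, -377.9, 172.7]
tcp_rot: [-179.8, 0.4, 172.8]
ft_force: [-0.6, 0.7, 0.1]
finger_gap: 59.7
```

Request:
servo_tool([
  [60,0,0,-10,0,0,0],
  [60,0,0,-15,0,0,0],
  [60,0,0,-20,0,0,0],
  [60,0,0,-20,0,0,0],
  [60,0,0,-20,0,0,0],
  [60,0,0,0,0,0,0],
])

```text
time: 12.6
tool_pos: [522.3, -377.8, 266.7]
tcp_rot: [-179.7, 0.5, 172.8]
ft_force: [0.0, -0.5, 1.1]
finger_gap: 60.2
```

```bash
python3 - <<'E'
from h import *
s=sense();p=np.r_[s['tool_pos'],s['tcp_rot']];np.save('p7.npy',p);print(p.round(1),s['finger_gap'],s['ft_force'],s['time'])
w=snapshot('wrist');sd=snapshot('side');cv2.imwrite('pics/w7.png',w)
ax=np.array([np.cos(np.radians(-7.3)),np.sin(np.radians(-7.3))]);n=np.array([-ax[1],ax[0]])
c=cen(mask(w,(20,120,120),(34,255,255),(200,100,320,384)));print(c)
g=won(c[0],p,205)[:2];print('grip ax,n at 205',g@ax,g@n)
cv2.imwrite('pics/c7.png',np.hstack([cv2.resize(w[80:320,140:380],(400,400)),cv2.resize(sd[100:260,150:310],(400,400),interpolation=2)]))
E
```

```text
[ 5.223e+02 -3.778e+02  2.667e+02 -1.797e+02  5.000e-01  1.728e+02] 60.179733022174716 [ 0.03043543 -0.45019857  1.14750611] 12.6
(array([257.52248394, 192.15845824]), array([247, 175,  22,  45, 467], dtype=int32))
grip ax,n at 205 555.1945839219478 -309.7075074850159
```

View pics/c7.png

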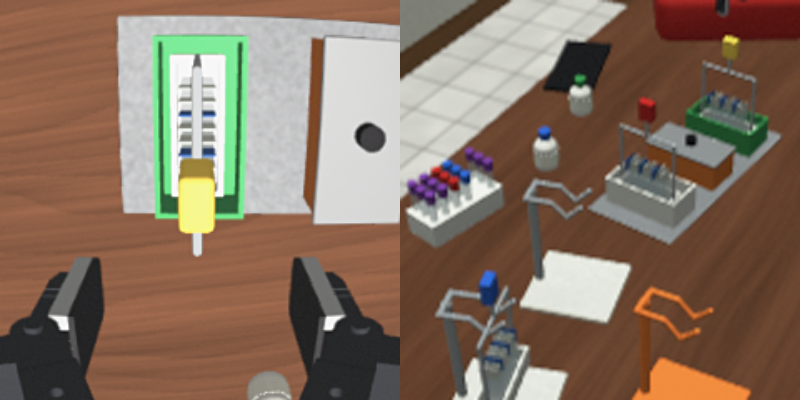

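The yellow carrier stands upright in the green dish, roughly centred. The blue and red carriers are in place, and the gripper is clear.

```bash
python3 -c "
from bench import *
print(hand_in())"
```

```text
the job is handed in; nothing more can be done
None
```

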